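# Tip the carton label-up and scan it

## Task

Without gripping or lifting it, push the tall carton over with the fingertips, away from the robot, so that it lies flat on its back, the label that now faces the robot looking up, and wholly on the mat. Then press the scan button beside the mat fully down and let it come up again. Leave the bottles, boxes and other things on the counter undisturbed.

Things in the scene. Friction and masses are not known exactly. Their poses are not given: they have to be found in the camera images.
- carton: Tall white carton, 50 mm deep x 110 mm wide x 170 mm tall, about 0.25 kg, with a pink band near its top, standing on end on the near end of the mat. Origin: centre of its underside. Its x runs from the labelled side to the back (25 mm from the origin to each), y along its width, z up to its top. The labelled side (paper label with bars) is the broad side that faces the robot. Loose; falls by itself once leaned past 17 degrees
- mat: Dark grey check-in mat, 280 x 240 x 3 mm, fixed. Origin: centre of its underside; x along the 280 mm, away from the robot, y along the 240 mm, to the left. The carton's back faces along x, give or take 10 degrees. A fixed black scanner, 180 mm tall, overlooks it beyond its far right corner: post at x 170 to 225, y -95 to -165 mm, head reaching 50 mm towards the mat
- scan (a joint): Scan button, travel 0 (up) to 0.006 m (fully down); springs back; about 4 N when fully down
- scan_top (a point): Centre of the top of the scan button: a round white push button, 36 mm across, pointing up from a small grey housing fixed on the counter left or right of the mat
- foot_left (a point): The bottom left corner of the carton's back side (the side away from the robot), seen from the robot while it stands
- foot_right (a point): The bottom right corner of the carton's back side (the side away from the robot), seen from the robot while it stands
- head_left (a point): The top left corner of the carton's back side (the side away from the robot), seen from the robot while it stands
- head_right (a point): The top right corner of the carton's back side (the side away from the robot), seen from the robot while it stands
- pill_bottle: Bystander: white pill bottle, 48 mm across, 88 mm tall, standing just beside the left edge of the mat, near the carton; origin: centre of its underside
- jar: Bystander: white ceramic jar with a steel lid, 66 mm across, 100 mm tall, standing on the side of the mat where the button is not; origin: centre of its underside
- vial: Bystander: amber tablet vial with a white cap, 37 mm across, 76 mm tall, standing to the right of the mat; origin: centre of its underside
- slim_box: Bystander: small white box with a dark band, 40 x 70 x 90 mm tall, standing to the left beyond the mat; origin: centre of its underside
- tape: Bystander: roll of clear tape lying flat, 90 mm across, 20 mm tall, to the right beyond the mat; origin: centre of its underside
- spatula: Bystander: tablet spatula with a wooden handle, 160 mm long, lying in the blue counting tray far to the right; origin on its handle line, on its underside
Mind the look-alikes: they are no part of the job. Of the things that look like the part that bears scan, the middle-sized one is meant.

How it is judged:
By the outcome, as a careful person would: the job done as asked, in the order asked, and still so for the second after the job is handed in, with the robot touching nothing.
It also fails if it takes over 42 s, if anything falls off the work surface, if the arm or the gripper's body presses on something with over 40 N, if the wrist force passes 120 N, or if a joint passes its speed limit or range.

## Robot

A 7-joint arm with a two-finger parallel gripper is mounted at the origin on the work surface. World frame = base frame: x ahead of the robot, y to its left, z up, the work surface at z = 0. Lengths are in m, angles in rad, forces in N, time in s.
With the tool pointing down it reaches from about 0.4 to 0.85 m from the base axis. Payload 10.4 kg.
Tool frame: the origin (TCP) lies between the finger pads; the fingertips stand r.nose_length ahead of it and the grasp point (between the pads) lies 6 mm ahead of it (r.nose_length is the distance from the TCP to the fingertips, in m); z points along the fingers, x is the direction in which the jaws open and shut, and the axes are right-handed (so a half turn about z gives the same grasp; the last joint's range is limited). The gripper opens to 87 mm and grips with 3 to 60 N. Pads are 19 mm wide; open, the fingers measure 117 mm over their backs; the gripper's body (75 mm by 190 mm) begins 51 mm behind the grasp point.
Start: joints at [-1.124, 0.332, -0.065, 1.46, 0.022, 1.35, -0.088], TCP at [0.283, 0.557, 0.248] pointing down, gripper open.
Joint ranges: [-2.6, 2.6], [-0.5, 2.12], [-1.47, 1.34], [0.16, 2.42], [-1.27, 4.41], [0.06, 2.06], [-2.6, 2.6]. Speed limits (rad/s): [2.22, 2.22, 2.79, 2.79, 3.14, 3.14, 3.14].

## Interface

Orientations are given as a unit quaternion [x, y, z, w].
In Python, from bench import r gives the robot as it stands. The module is installed in compiled form; this text tells all that it offers.
- The arm moves only by the shell command python3 -m creep 'ROWS' [OPENING] [FORCE]. ROWS is JSON, a list of rows, each an object of numbers: "x", "y", "z": the shift along the world's x, y, z in m; "spin": the turn about the world's z in degrees. In form: [{"x": .., "y": .., "z": .., "spin": ..}, ...]. A call has 1 to 12 rows; each row is the pose to reach, as a shift and turn from the pose commanded when the call began; what a row does not reach only later rows make up. A row lasts 1/8 s, in which the tool goes at most 62.5 mm and 10.7 degrees, less where a joint would pass 70% of its speed; a pose out of reach is approached as far as the arm can. A call with a gripper value outside its range is refused whole. OPENING is the finger opening in m, from 0 to 0.087, set as the call begins (- or left out, the last holds). The fingers move at their own pace and stop on an object; FORCE is the grip in N (left out, the last holds). Time passes only in rows, so rows that repeat a pose let the fingers close. It gives the time, the measured TCP pose, the force and the opening at its end, in the units of the state.
- r.read_state(): the state, without advancing time (a new reading comes with each control period).
- r.camera(name): name is "side" or "top"; returns a dict with "pixels" (384x512x3 uint8, blue, green, red), "z_map" (384x512 float32, m along the optical axis (not along the pixel's ray), 0 where there is no reading), "K" (3x3 intrinsics, pixels), "k1" (the pictures are not rectified: a ray, as slopes to the right and down, at radius r is drawn at 1 + k1 r^2 times it, then the intrinsics apply), "R" (3x3) and "t" (3): a world point X has camera coordinates R X + t. Camera axes: x right, y down, z forward; pixel columns grow to the right and rows downward; lengths in m; the calibration is good to about 2 mm. A picture is of the moment at which its call begins.
- r.close_job(): hands the job in, once; it reports no verdict.
The state is a dict: "time": time; "joint_positions": joint angles; "joint_vel": joint speeds; "joint_torque": joint torques, N m; "ee_pos": TCP position; "eef_rot": TCP orientation; "ft_force": force on the tool from outside, world axes, zero at the start; "torque": the same for the moment, N m; "width": finger opening in m.
Only numpy, scipy, OpenCV 4.12 (cv2) and the standard library are available. Lean on these libraries where they do the work, as an engineer would, in place of code of your own. Each camera call takes 0.05 s, during which the arm holds its last target. There are 200 camera calls.

## Working session

There is one attempt and no reset: what is moved stays moved. The work goes in short steps, Python scripts to look and compute and a shell command to move; the robot and the scene stay as the last step left them, time stands still between calls to the robot, and variables do not carry over. Pictures are saved under pics/ and viewed, about 8 in all and at most 12, crops included, and the job is handed in when it is done.

```bash
mkdir -p pics
cat > h.py <<'E'
import numpy as np, cv2
from bench import r
def cloud(c):
    h,w=c["z_map"].shape
    u,v=np.meshgrid(np.arange(w,dtype=float),np.arange(h,dtype=float))
    K=np.array(c["K"]);d=np.array([c["k1"],0,0,0],float)
    p=cv2.undistortPoints(np.stack([u,v],-1).reshape(-1,1,2),K,d).reshape(h,w,2)
    z=c["z_map"]
    P=np.dstack([p[...,0]*z,p[...,1]*z,z])
    W=(P-np.array(c["t"]))@np.array(c["R"])
    W[z==0]=np.nan
    return W
def snap(name,tag):
    c=r.camera(name);cv2.imwrite(f"pics/{tag}.png",c["pixels"]);np.savez(f"{tag}.npz",W=cloud(c),px=c["pixels"])
    return c
E
python3 - <<'E'
from h import *
for n in("top","side"):
    c=snap(n,n+"0"); print(n,c["k1"],c["K"],c["R"],c["t"])
s=r.read_state();print(s,r.nose_length)
E
```

```text
top -0.04051252828100801 [[403.71469299   0.         252.23508381]
 [  0.         403.71469299 187.88290968]
 [  0.           0.           1.        ]] [[ 5.41403452e-03 -9.99985239e-01  4.58462709e-04]
 [-9.82866773e-01 -5.40582074e-03 -1.84238117e-01]
 [ 1.84237876e-01  5.46863764e-04 -9.82881532e-01]] [-0.06365063  0.576389    1.09672133]
side -0.04970368847009773 [[403.76313305   0.         258.67921914]
 [  0.         403.76313305 191.38770218]
 [  0.           0.           1.        ]] [[ 0.97394494 -0.22630253  0.01477908]
 [-0.11651975 -0.55524844 -0.82348183]
 [ 0.19456208  0.8003039  -0.56715012]] [-0.5581899   0.12238109  1.27442896]
{'time': 0.1, 'joint_positions': array([-1.12361404,  0.33284931, -0.06471842,  1.46083556,  0.02159721,
        1.34989535, -0.08849631]), 'joint_vel': array([-1.26001398e-03, -8.60108661e-04,  2.25010084e-04, -1.37437423e-03,
       -2.04413098e-03,  9.20118051e-05,  7.44038409e-04]), 'joint_torque': array([ 1.83151133e-03, -6.24537349e+01,  2.47548963e-02, -3.90712631e+01,
       -6.13679155e-02,  3.65968945e-02,  2.73996778e-05]), 'ee_pos': array([0.28278504, 0.55702393, 0.24681854]), 'eef_rot': array([ 8.52248958e-01,  5.23136021e-01, -5.37756245e-04,  3.58125111e-04]), 'ft_force': array([-0.27494166, -0.14234635,  0.43342284]), 'torque': array([-0.00157124,  0.00363829,  0.02525733]), 'width': 0.08715523614994751} 0.025
```

View pics/top0.png

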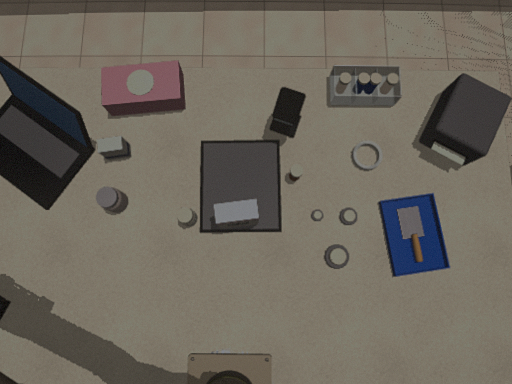

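View pics/side0.png

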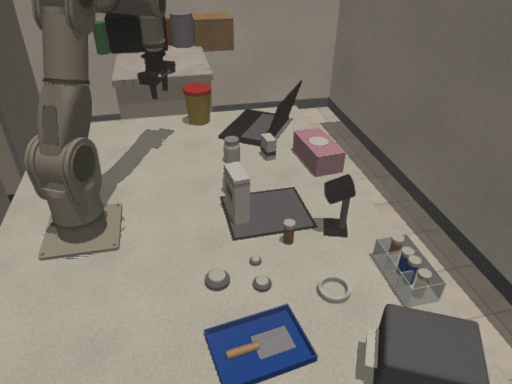

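Top view: the carton is at (237,211) on the mat (200-281, 140-232), the pill bottle at (186,217), the vial at (295,173) and the jar at (110,198). Three button look-alikes sit to the right of the mat, at (317,215), (349,216) and (337,257). I'll measure each of them and view one enlarged crop.

Run:
```python
from h import *
d=np.load("top0.npz");W=d["W"];px=d["px"]
cr=cv2.resize(px[135:275,175:375],None,fx=4,fy=4,interpolation=cv2.INTER_CUBIC);cv2.imwrite("pics/crop0.png",cr)
for n,(u,v) in dict(small=(317,215),med=(349,216),big=(337,257)).items():
    c=W[v,u]; m=(np.hypot(W[...,0]-c[0],W[...,1]-c[1])<.05)
    for lo in(.006,.012,.018,.024,.03):
        q=W[m&(W[...,2]>lo)]
        if len(q)>3: print(n,c.round(3),lo,len(q),q.min(0).round(3),q.max(0).round(3))
print("mat corners",[W[v,u].round(4) for u,v in((201,142),(279,142),(279,230),(202,230))])
m=np.zeros(W.shape[:2],bool);m[190:235,205:270]=1
m&=W[...,2]>.165
q=W[m];print("top",len(q),cv2.minAreaRect(q[:,:2].astype(np.float32)*1000),np.median(q[:,2]))
print(cv2.boxPoints(cv2.minAreaRect(q[:,:2].astype(np.float32)*1000)))
for n,(u,v) in dict(pill=(186,214),vial=(295,172)).items():
    c=W[v,u];m=(np.hypot(W[...,0]-c[0],W[...,1]-c[1])<.035)&(W[...,2]>c[2]-.02);q=W[m];print(n,q.min(0),q.max(0))
# side view of carton
d=np.load("side0.npz");S=d["W"]
q=S[(S[...,2]>.162)&(S[...,2]<.185)&(S[...,0]>.3)&(S[...,0]<.75)&(abs(S[...,1])<.2)]
print("side top",len(q),cv2.boxPoints(cv2.minAreaRect(q[:,:2].astype(np.float32)*1000)))
```

```text
small [ 0.505 -0.25   0.015] 0.006 112 [ 0.462 -0.292  0.006] [ 0.535 -0.218  0.02 ]
small [ 0.505 -0.25   0.015] 0.012 53 [ 0.496 -0.264  0.012] [ 0.519 -0.235  0.02 ]
med [ 0.501 -0.341  0.025] 0.006 241 [ 0.465 -0.366  0.006] [ 0.529 -0.292  0.026]
med [ 0.501 -0.341  0.025] 0.012 175 [ 0.479 -0.364  0.012] [ 0.529 -0.319  0.026]
med [ 0.501 -0.341  0.025] 0.018 104 [ 0.484 -0.357  0.018] [ 0.522 -0.327  0.026]
med [ 0.501 -0.341  0.025] 0.024 20 [ 0.489 -0.355  0.024] [ 0.518 -0.33   0.026]
big [ 0.384 -0.302  0.027] 0.006 460 [ 0.339 -0.344  0.006] [ 0.421 -0.27   0.038]
big [ 0.384 -0.302  0.027] 0.012 442 [ 0.353 -0.337  0.012] [ 0.421 -0.27   0.038]
big [ 0.384 -0.302  0.027] 0.018 269 [ 0.359 -0.333  0.018] [ 0.421 -0.272  0.038]
big [ 0.384 -0.302  0.027] 0.024 209 [ 0.364 -0.325  0.025] [ 0.409 -0.281  0.038]
big [ 0.384 -0.302  0.027] 0.03 98 [ 0.364 -0.324  0.03 ] [ 0.409 -0.281  0.038]
mat corners [array([0.7262, 0.0957, 0.0072]), array([ 0.7291, -0.1413,  0.0018]), array([ 0.4614, -0.1393,  0.0037]), array([0.4603, 0.0859, 0.0013])]
top 863 ((496.6756286621094, -19.82315444946289), (50.71598815917969, 110.23149108886719), 7.2166748046875) 0.17343818653123974
[[464.5948    31.670456]
 [478.44226  -77.68781 ]
 [528.7565   -71.316765]
 [514.909     38.041504]]
pill [0.47442596 0.10339865 0.06950803] [0.51597181 0.14490752 0.09404079]
vial [ 0.60675892 -0.20359813  0.05970559] [ 0.64240253 -0.16743194  0.08242472]
side top 364 [[ 415.973     -31.129627]
 [ 692.35815  -246.63412 ]
 [ 757.83704  -162.65721 ]
 [ 481.4519     52.84729 ]]
```

View pics/crop0.png

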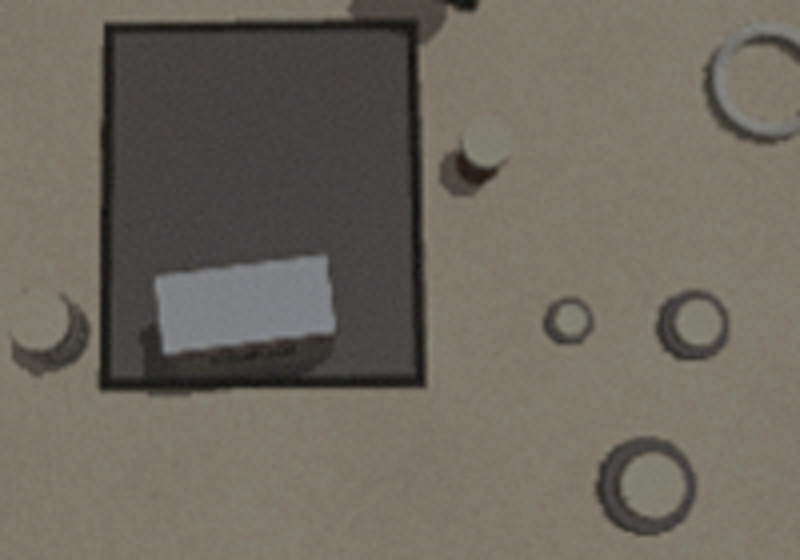

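The scan button is the middle-sized one at (349,216), with a cap about 35 mm across and a world position of about (0.503, -0.341). The one at (317,215) is smaller and the one at (337,257) is larger. The carton's centre is at (0.497, -0.020) with a yaw of about +7.2°. I'm approaching it from behind, with the fingers part closed and the jaws along its width.

```bash
python3 -m creep '[{"x":0.01,"y":-0.04,"z":0,"spin":3},{"x":0.02,"y":-0.09,"z":0,"spin":6},{"x":0.035,"y":-0.14,"z":0,"spin":9},{"x":0.05,"y":-0.19,"z":0,"spin":12},{"x":0.065,"y":-0.24,"z":0,"spin":15},{"x":0.08,"y":-0.29,"z":0,"spin":18},{"x":0.095,"y":-0.34,"z":0,"spin":21},{"x":0.11,"y":-0.39,"z":0,"spin":24},{"x":0.12,"y":-0.44,"z":0,"spin":27},{"x":0.13,"y":-0.49,"z":0,"spin":30},{"x":0.135,"y":-0.54,"z":0,"spin":32},{"x":0.14,"y":-0.57,"z":0,"spin":34}]' 0.04
python3 -m creep '[{"x":0.004,"y":-0.015,"z":-0.02},{"x":0.004,"y":-0.015,"z":-0.05},{"x":0.004,"y":-0.015,"z":-0.077},{"x":0.004,"y":-0.015,"z":-0.077}]'
python3 - <<'E'
from h import *
snap("top","top1")
E
```

```text
time: 1.6
ee_pos: [0.4227, -0.0152, 0.2475]
eef_rot: [0.663, 0.749, 0.0, -0.0]
ft_force: [0.7, 1.1, -0.6]
width: 0.0402invalid input at $[0]: expected keys x, y, z, spin
```

View pics/top1.png

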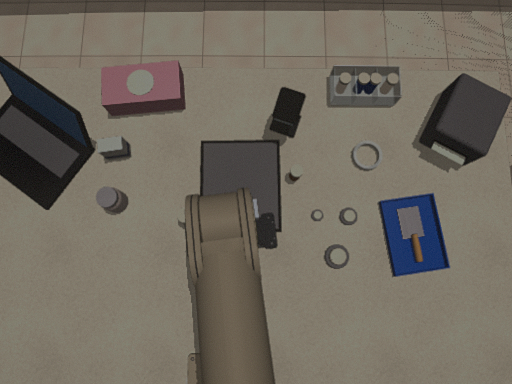

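The picture shows the arm over the carton, with the gripper at about (265,230), behind the carton, and everything else undisturbed. The second move was refused because every row needs all four keys. I'll resend it and then push.

```bash
python3 -m creep '[{"x":0.004,"y":-0.013,"z":-0.02,"spin":0},{"x":0.004,"y":-0.013,"z":-0.05,"spin":0},{"x":0.004,"y":-0.013,"z":-0.077,"spin":0},{"x":0.004,"y":-0.013,"z":-0.077,"spin":0}]'
python3 -m creep '[{"x":0.005,"y":0.001,"z":0,"spin":0},{"x":0.01,"y":0.001,"z":0,"spin":0},{"x":0.015,"y":0.002,"z":0,"spin":0},{"x":0.02,"y":0.0025,"z":0,"spin":0},{"x":0.025,"y":0.003,"z":0,"spin":0},{"x":0.03,"y":0.004,"z":0,"spin":0},{"x":0.035,"y":0.0045,"z":0,"spin":0},{"x":0.04,"y":0.005,"z":0,"spin":0},{"x":0.04,"y":0.005,"z":0,"spin":0}]'
python3 - <<'E'
from h import *
snap("side","side1")
cv2.imwrite("pics/side1c.png",cv2.resize(cv2.imread("pics/side1.png")[90:270,130:370],None,fx=3,fy=3))
E
```

```text
time: 2.15
ee_pos: [0.4256, -0.0257, 0.1691]
eef_rot: [0.662, 0.749, -0.002, -0.001]
ft_force: [0.4, 0.1, 0.8]
width: 0.0395
time: 3.28
ee_pos: [0.4672, -0.0207, 0.1705]
eef_rot: [0.662, 0.749, -0.0, 0.0]
ft_force: [0.0, -0.3, -1.4]
width: 0.0402
```

View pics/side1c.png

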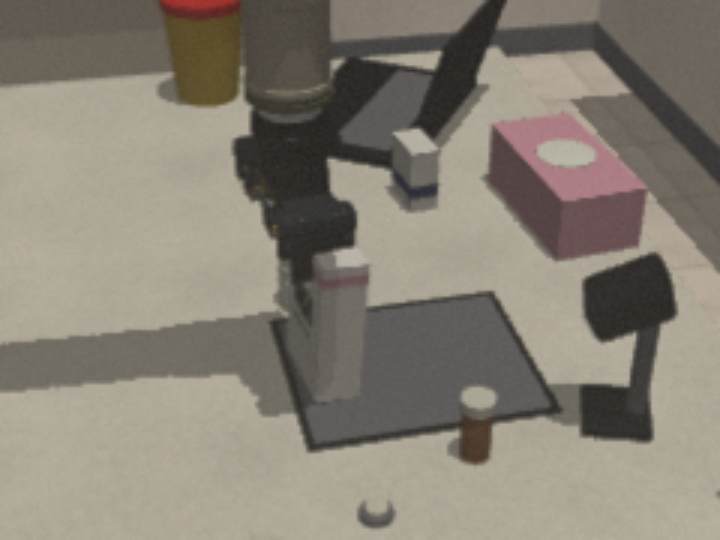

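The crop shows the fingers at the upper label face, near (300,280), with the carton about upright and in contact. I'm pushing on along its yaw.

```bash
python3 -m creep '[{"x":0.005,"y":0.001,"z":0,"spin":0},{"x":0.01,"y":0.001,"z":0,"spin":0},{"x":0.015,"y":0.002,"z":0,"spin":0},{"x":0.02,"y":0.0025,"z":0,"spin":0},{"x":0.025,"y":0.003,"z":0,"spin":0},{"x":0.03,"y":0.004,"z":0,"spin":0},{"x":0.035,"y":0.0045,"z":0,"spin":0},{"x":0.04,"y":0.005,"z":0,"spin":0},{"x":0.045,"y":0.0055,"z":0,"spin":0},{"x":0.05,"y":0.006,"z":0,"spin":0},{"x":0.05,"y":0.006,"z":0,"spin":0},{"x":0.05,"y":0.006,"z":0,"spin":0}]'
python3 - <<'E'
from h import *
snap("side","side2")
cv2.imwrite("pics/side2c.png",cv2.resize(cv2.imread("pics/side2.png")[90:270,130:370],None,fx=3,fy=3))
E
```

```text
time: 4.82
ee_pos: [0.5168, -0.0147, 0.1705]
eef_rot: [0.662, 0.749, -0.0, -0.0]
ft_force: [-0.1, 0.0, -0.3]
width: 0.0399
```

View pics/side2c.png

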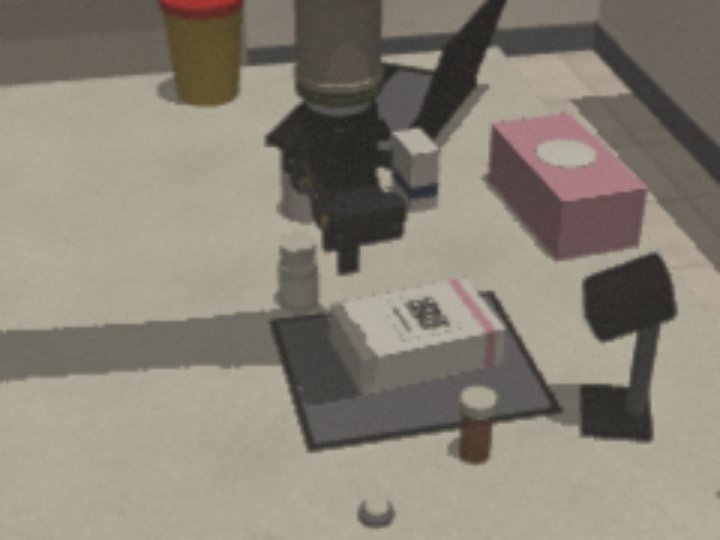

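The carton lies flat on the mat with its label up (label at about (425,315)), and the bottle is undisturbed. I'm closing the fingers and moving above the button, which should also clear the top view for checking the carton.

```bash
python3 -m creep '[{"x":0,"y":0,"z":0.03,"spin":0},{"x":-0.002,"y":-0.04,"z":0.03,"spin":0},{"x":-0.004,"y":-0.08,"z":0.03,"spin":0},{"x":-0.006,"y":-0.12,"z":0.03,"spin":0},{"x":-0.008,"y":-0.16,"z":0.03,"spin":0},{"x":-0.01,"y":-0.2,"z":0.03,"spin":0},{"x":-0.012,"y":-0.24,"z":0.03,"spin":0},{"x":-0.014,"y":-0.28,"z":0.03,"spin":0},{"x":-0.014,"y":-0.31,"z":0.02,"spin":0},{"x":-0.014,"y":-0.327,"z":-0.01,"spin":0},{"x":-0.014,"y":-0.327,"z":-0.04,"spin":0},{"x":-0.014,"y":-0.327,"z":-0.04,"spin":0}]' 0
python3 - <<'E'
from h import *
snap("side","side3");snap("top","top3")
a=cv2.imread("pics/side3.png")[170:320,150:350];b=cv2.imread("pics/top3.png")[130:280,170:370]
cv2.imwrite("pics/c3.png",cv2.resize(np.hstack([a,b]),None,fx=2,fy=2,interpolation=cv2.INTER_CUBIC))
for f in("side","top"):
    W=np.load(f+"3.npz")["W"]
    m=(W[...,2]>.045)&(W[...,2]<.065)&(W[...,0]>.45)&(W[...,0]<.75)&(W[...,1]>-.14)&(W[...,1]<.1)
    q=W[m];print(f,len(q),np.median(q[:,2]),cv2.boxPoints(cv2.minAreaRect(q[:,:2].astype(np.float32)*1000)))
W0=np.load("side0.npz")["W"]
m=(np.hypot(W0[...,0]-.503,W0[...,1]+.342)<.017);print("side btn z",np.percentile(W0[m][:,2],[10,50,90]))
q=W0[(np.hypot(W0[...,0]-.503,W0[...,1]+.342)<.035)&(W0[...,2]>.019)];print(q.min(0),q.max(0))
E
```

```text
time: 6.38
ee_pos: [0.5017, -0.3409, 0.1286]
eef_rot: [0.662, 0.749, -0.001, -0.002]
ft_force: [-0.5, -0.3, 0.1]
width: 0.0007
side 271 0.05085490504934077 [[458.79373  -18.188984]
 [687.9626   -69.00333 ]
 [714.3545    50.022114]
 [485.1856   100.83646 ]]
top 2233 0.053822302700051665 [[516.05786   37.87362 ]
 [531.0752   -71.27538 ]
 [700.1625   -48.011314]
 [685.14514   61.137688]]
side btn z [0.01700631 0.01943241 0.02144434]
[ 0.48343596 -0.36365079  0.01904195] [ 0.51686028 -0.32737129  0.02297544]
```

View pics/c3.png

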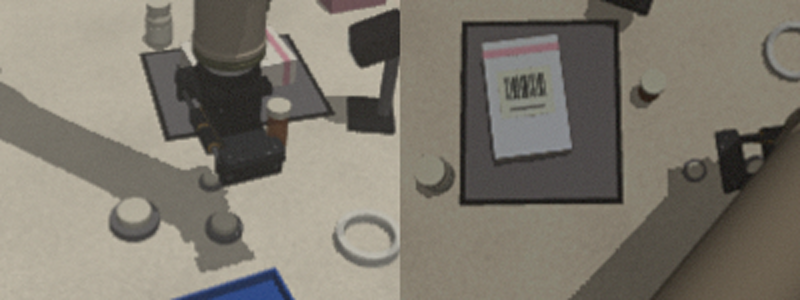

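The top crop shows the carton's footprint at x 0.516–0.700, y -0.071–0.061, fully inside the mat with its label up. The gripper is over the button, so I'm descending to just above it and then going down in small steps while watching the force.

```bash
python3 -m creep '[{"x":0,"y":-0.001,"z":-0.03,"spin":0},{"x":0,"y":-0.001,"z":-0.06,"spin":0},{"x":0,"y":-0.001,"z":-0.075,"spin":0},{"x":0,"y":-0.001,"z":-0.077,"spin":0},{"x":0,"y":-0.001,"z":-0.079,"spin":0},{"x":0,"y":-0.001,"z":-0.079,"spin":0}]'
python3 -m creep '[{"x":0,"y":0,"z":-0.002,"spin":0},{"x":0,"y":0,"z":-0.004,"spin":0},{"x":0,"y":0,"z":-0.004,"spin":0},{"x":0,"y":0,"z":-0.004,"spin":0}]'
python3 -m creep '[{"x":0,"y":0,"z":-0.001,"spin":0},{"x":0,"y":0,"z":-0.002,"spin":0},{"x":0,"y":0,"z":-0.002,"spin":0},{"x":0,"y":0,"z":-0.002,"spin":0}]'
```

```text
time: 7.22
ee_pos: [0.5034, -0.343, 0.0525]
eef_rot: [0.662, 0.749, 0.0, 0.001]
ft_force: [0.2, -0.2, -0.1]
width: 0.0008
time: 7.72
ee_pos: [0.503, -0.3427, 0.0476]
eef_rot: [0.662, 0.749, 0.0, -0.0]
ft_force: [0.4, -0.3, 0.3]
width: 0.0001
time: 8.22
ee_pos: [0.503, -0.3427, 0.0456]
eef_rot: [0.662, 0.749, 0.0, -0.0]
ft_force: [0.8, -0.0, 1.4]
width: 0.0004
```

```bash
python3 -m creep '[{"x":0,"y":0,"z":-0.001,"spin":0},{"x":0,"y":0,"z":-0.002,"spin":0},{"x":0,"y":0,"z":-0.002,"spin":0},{"x":0,"y":0,"z":-0.002,"spin":0}]'
python3 -m creep '[{"x":0,"y":0,"z":-0.001,"spin":0},{"x":0,"y":0,"z":-0.002,"spin":0},{"x":0,"y":0,"z":-0.002,"spin":0},{"x":0,"y":0,"z":-0.002,"spin":0}]'
```

```text
time: 8.72
ee_pos: [0.503, -0.3427, 0.0436]
eef_rot: [0.662, 0.749, 0.0, 0.0]
ft_force: [-0.1, 0.8, 3.6]
width: 0.0006
time: 9.22
ee_pos: [0.5029, -0.3427, 0.0416]
eef_rot: [0.662, 0.749, 0.0, -0.0]
ft_force: [-0.5, 0.8, 2.6]
width: 0.0002
```

```bash
python3 -m creep '[{"x":0,"y":0,"z":-0.001,"spin":0},{"x":0,"y":0,"z":-0.001,"spin":0},{"x":0,"y":0,"z":-0.001,"spin":0}]'
python3 -m creep '[{"x":0,"y":0,"z":-0.001,"spin":0},{"x":0,"y":0,"z":-0.001,"spin":0},{"x":0,"y":0,"z":-0.001,"spin":0}]'
```

```text
time: 9.6
ee_pos: [0.503, -0.3428, 0.0414]
eef_rot: [0.662, 0.749, 0.0, 0.0]
ft_force: [-3.3, 2.5, 12.9]
width: 0.0007
time: 9.98
ee_pos: [0.5031, -0.3428, 0.0412]
eef_rot: [0.662, 0.749, 0.001, 0.0]
ft_force: [-7.5, 5.1, 22.0]
width: 0.0008
```

At 22 N the TCP barely moves, so the button is on its hard stop. I'm releasing it and backing off.

```bash
python3 -m creep '[{"x":0,"y":0,"z":0.004,"spin":0},{"x":0,"y":0,"z":0.012,"spin":0},{"x":0,"y":0,"z":0.04,"spin":0},{"x":0,"y":0,"z":0.08,"spin":0},{"x":0,"y":0,"z":0.13,"spin":0},{"x":-0.03,"y":0,"z":0.16,"spin":0},{"x":-0.08,"y":0,"z":0.16,"spin":0},{"x":-0.11,"y":0,"z":0.16,"spin":0},{"x":-0.11,"y":0,"z":0.16,"spin":0}]'
python3 - <<'E'
from h import *
snap("side","side4");snap("top","top4")
a=cv2.imread("pics/side4.png")[100:330,150:400];b=cv2.imread("pics/top4.png")[130:360,150:400]
cv2.imwrite("pics/c4.png",cv2.resize(np.hstack([a,b]),None,fx=1.6,fy=1.6,interpolation=cv2.INTER_CUBIC))
for f in("side","top"):
    for k in "04":
        W=np.load(f+k+".npz")["W"];m=(np.hypot(W[...,0]-.503,W[...,1]+.343)<.016)&(W[...,2]<.05)
        print(f,k,m.sum(),np.percentile(W[m][:,2],[25,50,75]) if m.any() else "")
W=np.load("top4.npz")["W"]
m=(W[...,2]>.045)&(W[...,2]<.065)&(W[...,0]>.45)&(W[...,0]<.75)&(W[...,1]>-.14)&(W[...,1]<.1)
print(cv2.boxPoints(cv2.minAreaRect(W[m][:,:2].astype(np.float32)*1000)))
E
```

```text
time: 11.1
ee_pos: [0.391, -0.3431, 0.1998]
eef_rot: [0.663, 0.749, 0.001, -0.0]
ft_force: [0.2, 0.0, 0.1]
width: 0.0004
side 0 84 [0.01821407 0.0195904  0.02091114]
side 4 84 [0.01819522 0.01959042 0.02081791]
top 0 94 [0.0209243  0.02237638 0.02335037]
top 4 91 [0.02119982 0.02297035 0.02420162]
[[516.31964   38.410347]
 [531.0578   -70.923775]
 [700.0651   -48.1417  ]
 [685.32697   61.19242 ]]
```

View pics/c4.png

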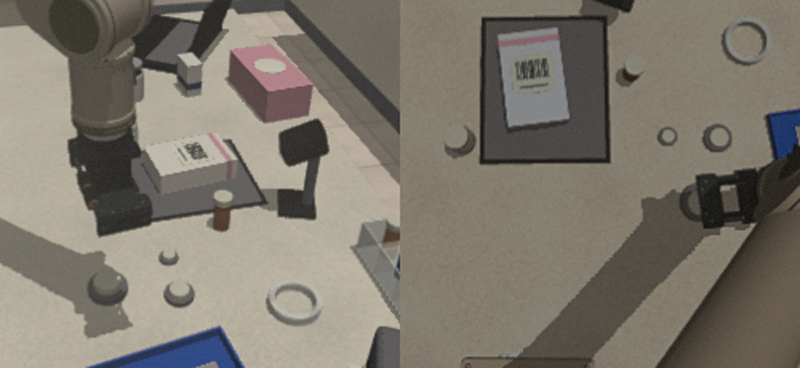

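The crops show the carton flat with its label up inside the mat, the button back up at (718,137) in the top crop, the arm clear and the bystanders in place. I'm handing in.

```bash
python3 -c "
from bench import r
print(r.close_job())"
```

```text
the job is handed in; nothing more can be done
None
```

I pushed the carton over with the fingertips, pressed the middle-sized scan button to the bottom, released it, and handed the job in at about 11 s of the 42 s allowed.

- **Carton:** it lies flat with its label up. The top camera puts its footprint at x 0.516–0.700, y -0.071–0.061, at least about 30 mm inside every mat edge. It did not move between the measurements before and after the button press.
- **Button:** I took it to its hard stop. The TCP stopped moving as the force rose to 22 N, after about 6 mm of travel. Afterwards its top was back at its starting height, within 1 mm in both cameras.
- **Bystanders:** those in view in the last pictures look undisturbed. I judged this by eye and did not measure it; the spatula and most of the counting tray were outside the final crops.
- **Checks that failed or disagreed:** one move was refused because of missing keys; nothing moved and I resent it. The side camera's rectangle fits for the carton picked up other things in view, so I used the top camera for its position.

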